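# Put the water-test kit back in its caddy

## Robot

A 6-joint arm with a two-finger parallel gripper is mounted at the origin on the work surface. World frame = base frame: x ahead of the robot, y to its left, z up, the work surface at z = 0. Lengths are in mm, angles in rad, forces in N, time in s.
With the tool pointing down it reaches from about 275 to 1000 mm from the base axis. Payload 8.4 kg.
Tool frame: the origin (TCP) lies midway between the tips of the shut fingers; the grasp point (between the pads) lies 19 mm behind it; z points along the fingers, y is the direction in which the jaws open and shut (so a half turn about z gives the same grasp; the last joint's range is limited). The gripper opens to 85 mm and grips with 20 to 120 N. Pads are 22 mm wide; open, the fingers measure 114 mm over their backs; the gripper's body (76 mm by 85 mm) begins 54 mm behind the grasp point. The pads swing forward as they close: fully open they stand 13 mm farther back than shut.
Start: joints at [-1.139, 0.353, 1.633, -0, 1.155, -0.002], TCP at [262.7, -567.112, 231.281] pointing down, gripper open.
Joint ranges: [-2.63, 2.63], [-0.92, 2.1], [0.06, 2.66], [-1.3, 4.44], [0, 2.69], [-3.02, 3.02]. Speed limits (rad/s): [2.22, 2.22, 2.79, 3.14, 3.14, 3.14].

## Interface

Orientations are given as [roll, pitch, yaw] about the fixed x, y, z axes, in that order (R = Rz(yaw) Ry(pitch) Rx(roll)).
In Python, from rig import * gives the robot as it stands.
- The arm moves only by the tool play_rows, never from a script. Its argument "moves" is a list of rows, each a list of 3 entries, a list of its own where there are three numbers: the shift along the tool's x, y, z in m, then the turn, a rotation vector about the tool's x, y, z in rad, then the opening in per cent of the stroke, from 0 (shut) to 100 (fully open). In form: [[[x, y, z], [rx, ry, rz], fingers], ...]. A call has 1 to 20 rows; each row shifts and turns the commanded pose from where the row before left it, along the tool's axes as they then stand; what a row does not reach is not made up. A row lasts 1/10 s, in which the tool goes at most 50 mm and 8.59 degrees, less where a joint would pass 70% of its speed; a pose out of reach is approached as far as the arm can. A call is refused whole if a number of a shift passes 0.05 or a number of a turn 0.15, either way. A call with a gripper value outside its range is refused whole. The fingers move at their own pace and stop on an object; "squeeze" is the grip in N (left out, the last holds). Time passes only in rows, so rows that do not move let the fingers close. It gives the time, the measured TCP pose, the force and the opening at its end, in the units of the state.
- sense(): the state, without advancing time (a new reading comes with each control period).
- grab_frame(name): name is "side" or "top" or "wrist"; returns a dict with "pixels" (400x640x3 uint8, red, green, blue), "intrinsics" (3x3 intrinsics, pixels), "distortion" ([k1, k2, p1, p2, k3] as OpenCV has them; the pictures are not rectified), "R" (3x3) and "t" (3): a world point X has camera coordinates R X + t. Camera axes: x right, y down, z forward; pixel columns grow to the right and rows downward; lengths in mm; the calibration is good to about 2 mm. A picture is of the moment at which its call begins. There is no depth.
- sign_off(): hands the job in, once; it reports no verdict.
The state is a dict: "clock": time; "qpos": joint angles; "qvel": joint speeds; "joint_efforts": joint torques, N m; "eef_pos": TCP position; "tcp_rot": TCP orientation; "contact_force": force on the tool from outside, world axes, zero at the start; "wrist_torque": the same for the moment, N m; "opening": opening from 0.0 (shut) to 1.0 (fully open).
Only numpy, scipy, OpenCV 4.12 (cv2) and the standard library are available. Lean on these libraries where they do the work, as an engineer would, in place of code of your own. Each camera call takes 0.05 s, during which the arm holds its last target. There are 200 camera calls.

## Task

Put the water-test kit back into its grey caddy, everything released and at rest: the small round bottle, the square bottle and the slim sample tube each upright and fully down in the well of its own shape and size, and the pocket meter lying display up and centred in the two saddles of the cradle. Leave the bigger round feed bottle and the pocket torch where they are on the bench.

Things in the scene. Friction and masses are not known exactly. Their poses are not given: they have to be found in the camera images.
- meter: Pocket pH meter lying display up: flat grey bar, small greenish display and two buttons on top, black cap at its +x end. 144 mm long (x) x 36 mm wide (y; the cap, from x = +34 mm on, 30 mm) x 28 mm thick (z), edges rounded, about 85 g. Origin: middle of its length and width, on its underside; z up. Flat-sided and near its centre of mass at the origin.
- round_bottle: The small round white plastic reagent bottle, standing: 44 mm diameter, straight-sided to 53 mm, shoulder to 59 mm, 26 mm black cap to 68 mm. About 75 g. Origin: centre of its underside; z up.
- square_bottle: Square white plastic bottle, standing: 30 x 30 mm, straight-sided to 52 mm, 24 mm round black cap to 65 mm. About 50 g. Origin: centre of its underside; x and y square to its sides; z up.
- sample_tube: Slim round clear glass sample tube with flat bottom and black cap of the same width, standing: 22 mm diameter all the way, 68 mm tall. About 35 g. Origin: centre of its underside; z up.
- wide_holder: Place of the small round bottle. Fixed white block 82 x 82 x 26 mm, one of three in the grey caddy (their order varies), square to it. Origin: centre of its underside, on the caddy floor 4 mm above the table; x along the caddy's long side, z up. In its top is a round well, 58 mm diameter, 22 mm deep (dark floor 4 mm above the origin).
- square_holder: Place of the square bottle. Fixed white block 82 x 82 x 26 mm, one of three in the grey caddy (their order varies), square to it. Origin: centre of its underside, on the caddy floor 4 mm above the table; x along the caddy's long side, z up. In its top is a square well, 44 x 44 mm, sides along x and y, 22 mm deep, dark floor (4 mm above the origin).
- narrow_holder: Place of the sample tube. Fixed white block 82 x 82 x 26 mm, one of three in the grey caddy (their order varies), square to it. Origin: centre of its underside, on the caddy floor 4 mm above the table; x along the caddy's long side, z up. In its top is a round well, 36 mm diameter, 22 mm deep (dark floor 4 mm above the origin).
- cradle: Place of the meter, fixed: white, along x, in the caddy (264 x 180 mm, walls 34 mm high). At x = -50 and +50 mm saddles 24 mm long: seat 20 mm above the origin, cheeks 50 mm apart ending at 32 mm; free for fingers between. Origin: centre of its underside, 4 mm above the table. Holders: in a row 84 mm to its -y. Folded wire handle: 62 mm to its +y, 38 mm high.
- feed_bottle: Look-alike that stays: the larger round white bottle, 62 mm diameter, 70 mm tall with a 35 mm black cap. Origin: centre of its underside.
- torch: Look-alike that stays: round grey pocket torch lying down, 140 mm long (x), handle 26 mm, head 32 mm diameter with a glass front at +x. Origin: middle of its length, at table height.

How it is judged:
By the outcome, as a careful person would: the job done as asked, in the order asked, and still so for the second after the job is handed in, with the robot touching nothing.
It also fails if it takes over 120 s, if anything falls off the work surface, if the arm or the gripper's body presses on something with over 40 N, if the wrist force passes 120 N, or if a joint passes its speed limit or range.

## Working session

There is one attempt and no reset: what is moved stays moved. The work goes in short steps, Python scripts to look and compute and a tool call to move; the robot and the scene stay as the last step left them, time stands still between calls to the robot, and variables do not carry over. Pictures are saved under pics/ and viewed, about 12 in all and at most 16, crops included, and the job is handed in when it is done.

Besides the shell and the picture viewer there is one more tool, called after "Call:" by a JSON object that holds its "method" and its "body", one argument or row to a line. play_rows: Moves the arm, as the interface text tells. Its arguments: {"type":"object","properties":{"moves":{"type":"array"},"squeeze":{"type":"number"}},"required":["moves"]}

```bash
mkdir -p pics; ls; cat > h.py <<'E'
from rig import *
import numpy as np, cv2
def save(name,fn):
    f=grab_frame(name); cv2.imwrite('pics/'+fn+'.png',f['pixels'][:,:,::-1]); np.savez('pics/'+fn+'.npz',**{k:np.array(v) for k,v in f.items()}); return f
def load(fn): return dict(np.load('pics/'+fn+'.npz'))
def ray(f,uv):
    K=np.array(f['intrinsics'],float);R=np.array(f['R']);t=np.array(f['t'])
    p=cv2.undistortPoints(np.array(uv,float).reshape(-1,1,2),K,np.array(f['distortion'],float)).reshape(-1,2)
    d=np.c_[p,np.ones(len(p))]@R
    return -R.T@t,d
def onz(f,uv,z):
    c,d=ray(f,uv); z=np.broadcast_to(z,len(d)); return c+d*((z-c[2])/d[:,2])[:,None]
def proj(f,X):
    return cv2.projectPoints(np.array(X,float).reshape(-1,1,3),cv2.Rodrigues(np.array(f['R'],float))[0],np.array(f['t'],float),np.array(f['intrinsics'],float),np.array(f['distortion'],float))[0].reshape(-1,2)
E
python3 - <<'E'
from h import *
a=save('top','top0');b=save('side','side0')
for f in(a,b): print(-np.array(f['R']).T@f['t'],np.array(f['R'])[2])
print(sense())
E
```

```text
pics
[ 364.36768312  -25.06328759 1126.50948334] [ 0.16929066  0.01467137 -0.98545696]
[132.06066996 731.47488081 839.97025611] [ 0.34781531 -0.65231956 -0.67342684]
{'clock': 0.1, 'qpos': array([-1.13940342e+00,  3.53579262e-01,  1.63405924e+00, -8.24258431e-06,
        1.15521491e+00, -2.43192983e-03]), 'qvel': array([ 0.00029364, -0.00089574, -0.00053637, -0.00079009,  0.00039377,
        0.00112315]), 'joint_efforts': array([-8.09495559e-04, -6.06361270e+01, -3.42817497e+01, -1.48817969e-05,
        4.07605141e-03,  4.86766638e-06]), 'eef_pos': array([ 262.51404148, -566.71970123,  230.63675055]), 'tcp_rot': array([-3.14033188e+00,  4.47068326e-06,  4.33828172e-01]), 'contact_force': array([-0.6302081 , -0.45739012,  0.07742522]), 'wrist_torque': array([-0.0342219 ,  0.03496766, -0.01309805]), 'opening': 1.0030315087974881}
```

View pics/top0.png

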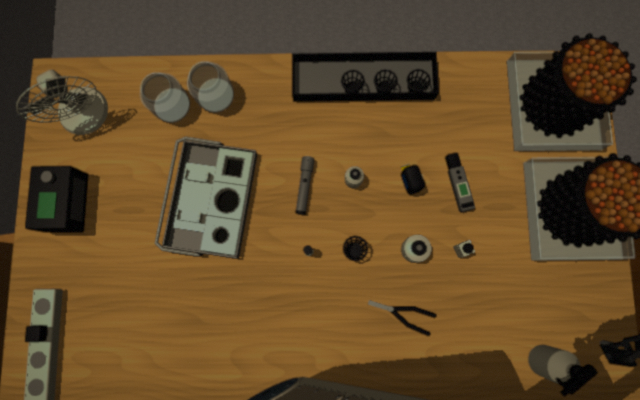

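View pics/side0.png

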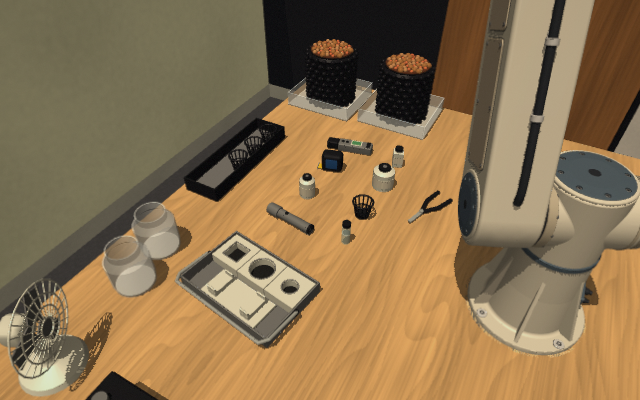

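The top view shows the caddy (158–257, 140–258), torch (305,185), small round bottle (355,177), meter (460,182), tube (308,251), feed bottle (417,248) and square bottle (464,249). Next I'll enlarge both views.

```bash
python3 - <<'E'
from h import *
t=cv2.imread('pics/top0.png'); s=cv2.imread('pics/side0.png')
a=cv2.resize(t[130:270,150:270],None,fx=4,fy=4,interpolation=cv2.INTER_CUBIC)   # 480x560
b=cv2.resize(t[140:265,290:490],None,fx=4,fy=4,interpolation=cv2.INTER_CUBIC) # 800x500
cv2.imwrite('pics/a.png',a);cv2.imwrite('pics/b.png',b)
f=load('top0')
print(onz(f,[[355,177],[460,182],[308,251],[417,248],[464,249],[305,185],[207,200]],0).round())
E
```

```text
[[ 616.  -95.    0.]
 [ 601. -352.    0.]
 [ 435.   21.    0.]
 [ 440. -240.    0.]
 [ 437. -353.    0.]
 [ 597.   28.    0.]
 [ 562.  269.    0.]]
```

View pics/a.png

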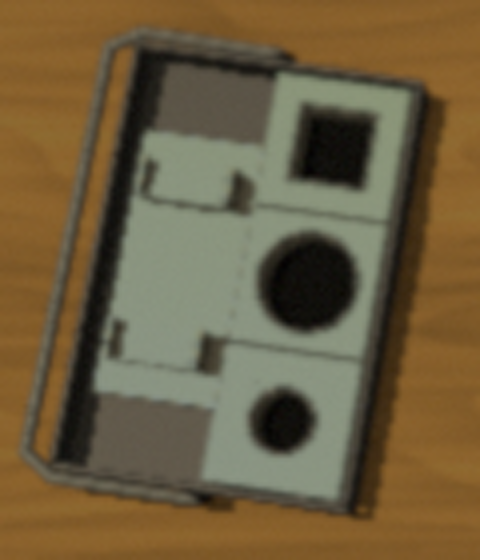

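View pics/b.png

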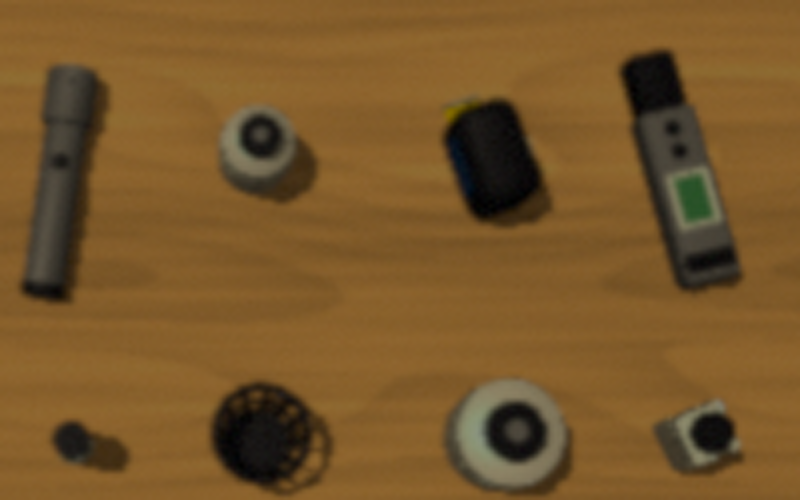

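The caddy's +x points up in the image, tilted about −9°. Its wells run square, wide, narrow from +x to −x, and the cradle is at +y. The meter's cap points up in the image at about +16° yaw. Now the measurements from masks.

```bash
cat > m.py <<'E'
from h import *
def blobs(f,roi,cond,minA=20):
    x0,y0,x1,y1=roi; S=4
    im=cv2.resize(f['pixels'][y0:y1,x0:x1],None,fx=S,fy=S,interpolation=cv2.INTER_CUBIC)
    m=cond(im.astype(int)).astype(np.uint8)
    cs,_=cv2.findContours(m,cv2.RETR_CCOMP,cv2.CHAIN_APPROX_NONE)
    return [((c.reshape(-1,2)+.5)/S-.5+[x0,y0]) for c in cs if cv2.contourArea(c)>minA*S*S]
E
python3 - <<'E'
from m import *
f=load('top0');g=load('side0')
def cen(c): M=cv2.moments(c.astype(np.float32).reshape(-1,1,2)); return [M['m10']/M['m00'],M['m01']/M['m00']]
dark=lambda im: im.max(2)<60
def well(f,roi,name):
    for c in blobs(f,roi,dark,30):
        p=onz(f,[cen(c)],30)[0]; q=onz(f,c,30)
        r=cv2.minAreaRect(q[:,:2].astype(np.float32)); print(name,np.round(cen(c),1),p.round(1),'rect',np.round(r[0],1),np.round(r[1],1),round(r[2],1))
well(f,(218,148,254,250),'topwell')
well(g,(215,230,320,310),'sidewell')
print(f['pixels'][160:175:7,225:245:2].tolist()[0])
for n,roi,h,d2 in [('round',(340,162,372,194),68,0),('tube',(300,242,320,262),68,0),('sq',(450,238,480,262),65,0),('feed',(398,230,438,266),70,0)]:
    for c in blobs(f,roi,lambda im: im.max(2)<50,6):
        q=onz(f,c,h); r=cv2.minAreaRect(q[:,:2].astype(np.float32)); print('top',n,np.round(cen(c),1),onz(f,[cen(c)],h)[0].round(1),np.round(r[1],1))
for n,roi,h in [('round',(295,168,320,202),68),('tube',(335,215,358,246),68),('sq',(388,140,408,170),65)]:
    for c in blobs(g,roi,lambda im: im.max(2)<60,6):
        q=onz(g,c,h); r=cv2.minAreaRect(q[:,:2].astype(np.float32)); print('side',n,np.round(cen(c),1),onz(g,[cen(c)],h)[0].round(1),np.round(r[1],1))
E
```

```text
topwell [221.9 234.8] [473.2 223.3  30. ] rect [473.5 221.3] [35.1 24.3] 1.7
topwell [227.2 200.3] [555.8 212.8  30. ] rect [555.8 211.3] [57.1 49.3] 1.7
topwell [246.4 209.3] [533.4 166.4  30. ] rect [544.  162.3] [ 14.8 215.5] 81.1
topwell [232.8 166.5] [638.6 201.6  30. ] rect [638.8 201.6] [43.9 44.6] 81.2
sidewell [289.5 289. ] [469.7 236.1  30. ] rect [469.6 235.7] [30.  16.7] 33.1
sidewell [308.4 298.1] [421.  236.8  30. ] rect [420.  234.1] [87.5 14.6] 81.6
sidewell [262.  271.2] [551.1 223.8  30. ] rect [551.1 223.6] [45.  42.5] 77.5
sidewell [236.3 254.3] [633.3 210.6  30. ] rect [633.4 210.5] [30.4 28.3] 81.1
[[55, 53, 43], [30, 28, 22], [16, 14, 10], [20, 20, 15], [24, 21, 15], [27, 24, 20], [32, 30, 23], [35, 32, 24], [39, 37, 31], [76, 75, 60]]
top round [354.9 173.8] [608.5 -90.7  68. ] [22.  23.2]
top round [354.6 173.1] [610.2 -90.1  68. ] [9.1 9.6]
top tube [308. 250.] [433.4  18.4  68. ] [20.4 16.3]
top sq [467.7 247.8] [ 435.3 -342.4   65. ] [21.2 21.6]
top feed [418.6 247.5] [ 436.8 -230.5   70. ] [31.5 31. ]
top feed [418.9 247.2] [ 437.4 -231.1   70. ] [12.9 12.9]
side round [306.8 176.6] [607.3 -84.3  68. ] [23.3 30.3]
side round [306.6 175.4] [610.5 -88.9  68. ] [ 8.9 11.8]
side tube [346.3 224. ] [432.9  27.5  68. ] [19.8 29.3]
side sq [388.8 167. ] [ 427.4 -237.1   65. ] [ 7.7 26.6]
side sq [398.8 148.6] [ 434.5 -334.3   65. ] [21.5 31.6]
```

```bash
python3 - <<'E'
from h import *
s=cv2.imread('pics/side0.png')
a=cv2.resize(s[225:350,170:330],None,fx=4,fy=4,interpolation=cv2.INTER_CUBIC)
b=cv2.resize(s[130:250,290:420],None,fx=4,fy=4,interpolation=cv2.INTER_CUBIC)
cv2.imwrite('pics/sa.png',a)
cv2.imwrite('pics/sb.png',b)
E
```

```text
(no output)
```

View pics/sa.png

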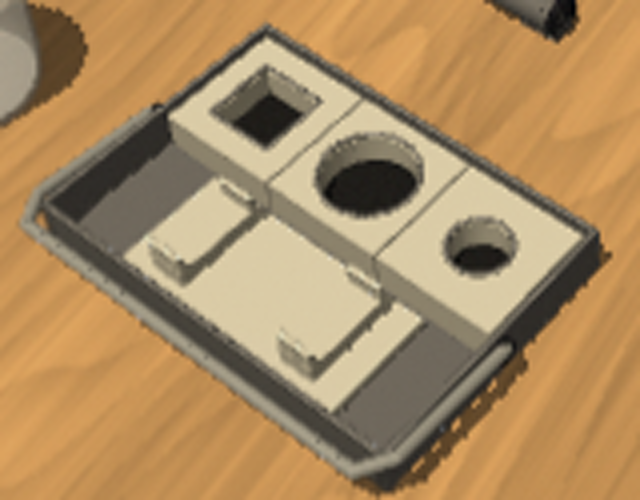

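View pics/sb.png

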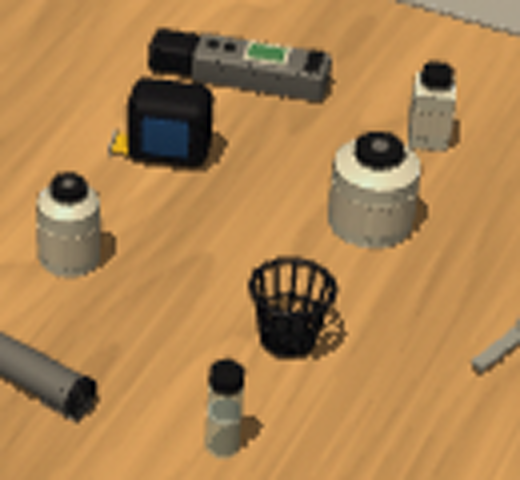

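The side crop shows rim centres at about (269,107), (369,174) and (480,246) in the crop. All four target items are standing or lying clear of their neighbours. Next come the rims, the meter and the square bottle's yaw.

```bash
python3 - <<'E'
from m import *
f=load('top0');g=load('side0')
def cen(c): M=cv2.moments(c.astype(np.float32).reshape(-1,1,2)); return [M['m10']/M['m00'],M['m01']/M['m00']]
print('side rims',onz(g,np.array([[269,107],[369,174],[480,246]])/4+[170,225]-.4,30).round(1))
for th in (90,110):
  for c in blobs(f,(218,148,243,248),lambda im: im.max(2)<th,30):
    r=cv2.minAreaRect(onz(f,c,30)[:,:2].astype(np.float32)); print('top',th,np.round(r[0],1),np.round(r[1],1),round(r[2],1))
print(f['pixels'][170,210:224].tolist(), f['pixels'][190,170:180].tolist())
# cradle saddles top: cheeks; white mask outer corners of holders at z=30 (crop a): TR(415,85)->...
print('holder corners',onz(f,np.array([[278,70],[417,86],[362,357],[202,482],[345,503]])/4+[150,130]-.4,30).round(1))
print('cradle plate/saddle',onz(f,np.array([[148,130],[95,390]])/4+[150,130]-.4,10).round(1))
# meter
sat=lambda im: (im.max(2)-im.min(2)<0.42*im.max(2))|(im[...,1]>im[...,0])|(im.max(2)<40)
for n,h,roi in [('t',f,(440,145,482,218)),('s',g,(322,130,376,160))]:
  for c in blobs(h,roi,sat,60):
    q=onz(h,c,14); r=cv2.minAreaRect(q[:,:2].astype(np.float32)); print('meter',n,onz(h,[cen(c)],14).round(1),np.round(r[0],1),np.round(r[1],1),round(r[2],1))
li=lambda im: (im[...,2]>95)&(im.max(2)-im.min(2)<0.35*im.max(2))
for c in blobs(f,(450,234,480,262),lambda im:(im.max(2)-im.min(2)<0.4*im.max(2)),20):
  for z in(26,52):
    r=cv2.minAreaRect(onz(f,c,z)[:,:2].astype(np.float32)); print('sq sil',z,np.round(r[0],1),np.round(r[1],1),round(r[2],1))
for c in blobs(f,(450,234,480,262),lambda im:(im[...,2]>105)|(im.max(2)<55),15):
    r=cv2.minAreaRect(onz(f,c,52)[:,:2].astype(np.float32)); print('sq top',np.round(r[0],1),np.round(r[1],1),round(r[2],1))
x=cv2.resize(f['pixels'][236:260,450:482],None,fx=12,fy=12,interpolation=cv2.INTER_CUBIC)[:,:,::-1]
y=cv2.resize(f['pixels'][145:217,440:484],None,fx=8,fy=8,interpolation=cv2.INTER_CUBIC)[:,:,::-1]
o=np.zeros((576,384+352,3),np.uint8);o[:288,:384]=x;o[:,384:]=y;cv2.imwrite('pics/c.png',o)
E
```

```text
side rims [[637.7 202.5  30. ]
 [556.5 216.3  30. ]
 [473.6 229.1  30. ]]
top 90 [473.8 220.8] [39.2 25.5] 1.7
top 90 [485.1 182.7] [84.2 15.3] 1.2
top 90 [556.1 210.4] [61.4 51.1] 1.7
top 90 [639.2 201.5] [48.  48.2] 80.5
top 110 [473.8 220.2] [40.6 26.7] 1.7
top 110 [488.4 183.4] [90.9 16.5] 1.2
top 110 [556.5 209.5] [63.3 52.9] 1.7
top 110 [639.3 201.6] [49.9 50.5] 80.5
top 110 [681.3 209.6] [11.4 60.6] 1.3
[[139, 148, 125], [140, 149, 125], [139, 149, 125], [138, 148, 124], [138, 145, 122], [137, 144, 121], [136, 146, 122], [138, 149, 124], [138, 148, 124], [138, 148, 124], [136, 146, 122], [121, 129, 108], [91, 94, 78], [60, 58, 47]] [[134, 96, 44], [135, 96, 45], [126, 90, 47], [102, 82, 58], [73, 65, 53], [39, 36, 29], [18, 16, 16], [17, 17, 12], [24, 25, 20], [44, 45, 37]]
holder corners [[687.6 236.4  30. ]
 [676.5 151.1  30. ]
 [510.7 181.   30. ]
 [437.5 273.9  30. ]
 [424.6 189.2  30. ]]
cradle plate/saddle [[656.1 321.   10. ]
 [494.7 346.6  10. ]]
meter t [[ 595.4 -347.    14. ]] [ 598.8 -346.3] [143.   38.8] 13.1
meter s [[ 604.  -325.3   14. ]] [ 592.8 -315.9] [147.8 127.9] 15.2
sq sil 26 [ 435.7 -346. ] [32.5 42.5] 20.5
sq sil 52 [ 434.1 -338.4] [31.8 41.5] 20.5
sq top [ 436.6 -346.2] [22.1 22.4] 63.4
```

View pics/c.png

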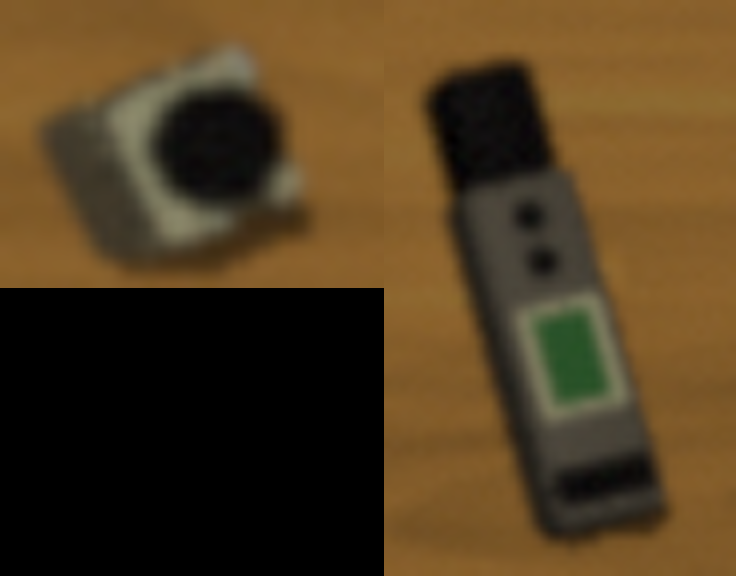

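```bash
python3 - <<'E'
from h import *
f=load('top0');g=load('side0')
P=lambda a:(np.array(a,float)-[384,0])/8+[440,145]-.4
q=onz(f,P([[570,175],[660,510],[481,68],[603,525]]),28); print(q.round(1), np.degrees(np.arctan2(q[0]-q[1],1)[1:2]),np.degrees(np.arctan2((q[0]-q[1])[1],(q[0]-q[1])[0])),np.degrees(np.arctan2((q[2]-q[3])[1],(q[2]-q[3])[0])),(q[2]+q[3])/2)
# side: crop sb meter: ends of top face (152,45 cap left mid) (330,70)
q=onz(g,np.array([[158,50],[329,72]])/4+[290,130]-.4,[20,20]);print('side',q.round(1),q.mean(0),np.linalg.norm(q[0]-q[1]))
q=onz(f,np.array([[110,105],[240,50],[300,195],[165,245]])/12+[450,236]-.46,52);print('sq',q.round(1),q.mean(0).round(1))
for a,b in((0,1),(3,2),(0,3),(1,2)): d=q[b]-q[a];print(np.degrees(np.arctan2(d[1],d[0]))%90,np.linalg.norm(d))
print('cradle top',onz(f,[[194.5,195.6]],33).round(1))
c=np.array([569.8,298.2]);R=lambda a:np.array([[np.cos(a),-np.sin(a)],[np.sin(a),np.cos(a)]])
pts=[[*(c+R(-.158)@[x,y]),z] for x,y,z in [(-38,25,36),(-62,25,36),(38,25,36),(62,25,36),(-38,-25,36),(38,-25,36),(62,-25,36)]]
print('side crop',((proj(g,pts)-[170,225]+.4)*4).round(),'\ntop crop',((proj(f,pts)-[150,130]+.4)*4).round())
E
```

```text
[[ 633.2 -353.4   28. ]
 [ 531.  -374.1   28. ]
 [ 666.7 -328.4   28. ]
 [ 526.6 -356.9   28. ]] [87.23020346] 11.430958217362823 11.474462410706868 [ 596.67815245 -342.6639777    28.        ]
side [[ 660.6 -321.3   20. ]
 [ 528.6 -360.    20. ]] [ 594.58601352 -340.66161592   20.        ] 137.527627184598
sq [[ 444.5 -326.    52. ]
 [ 454.7 -351.5   52. ]
 [ 427.  -361.3   52. ]
 [ 417.8 -335.    52. ]] [ 436.  -343.5   52. ]
21.954073530903898 27.424905090893063
19.341047962877624 27.812075173479226
18.617011194600053 28.14416989660471
19.458091041495635 29.392288036445485
cradle top [[567.3 291.3  33. ]]
side crop [[281. 327.]
 [314. 351.]
 [183. 255.]
 [153. 234.]
 [346. 266.]
 [249. 198.]
 [219. 178.]] 
top crop [[113. 315.]
 [105. 355.]
 [139. 192.]
 [147. 153.]
 [195. 328.]
 [220. 204.]
 [227. 165.]]
```

Call:
{"method": "play_rows", "body": {
  "moves": [
    [[0, 0, -0.008], [0, 0, -0.14], 100],
    [[0, 0, -0.008], [0, 0, -0.14], 100],
    [[0, 0, -0.008], [0, 0, -0.14], 100],
    [[0, 0, -0.008], [0, 0, -0.14], 100],
    [[0, 0, -0.008], [0, 0, -0.14], 100],
    [[0, 0, -0.008], [0, 0, -0.14], 100],
    [[0, 0, 0], [0, 0, -0.14], 100],
    [[0.04, 0.0204, 0], [0, 0, 0], 100],
    [[0.04, 0.0204, 0], [0, 0, 0], 100],
    [[0.04, 0.0204, 0], [0, 0, 0], 100],
    [[0.04, 0.0204, 0], [0, 0, 0], 100],
    [[0.04, 0.0204, 0], [0, 0, 0], 100],
    [[0.04, 0.0204, 0], [0, 0, 0], 100],
    [[0.04, 0.0204, 0], [0, 0, 0], 100],
    [[0.04, 0.0204, 0], [0, 0, 0], 100],
    [[0.04, 0.0204, 0], [0, 0, 0], 100],
    [[0.04, 0.0204, 0], [0, 0, 0], 100],
    [[0.04, 0.0204, 0], [0, 0, 0], 100],
    [[0.04, 0.0204, 0], [0, 0, 0], 100],
    [[0.04, 0.0204, 0], [0, 0, 0], 100]
  ]
}}

```text
clock: 2.1
eef_pos: [606.6, -93.2, 279.0]
tcp_rot: [-3.141, 0.0, 1.414]
contact_force: [0.1, -0.7, 0.1]
opening: 0.999
```

```bash
cat > go.py <<'E'
from h import *
import sys
def go(x,y,z=None,yaw=None,label=''):
    s=sense();p=s['eef_pos'];a=s['tcp_rot'][2]
    d=np.array([x,y])-p[:2];ya=a if yaw is None else yaw
    # shift expressed in the tool axes AFTER the turn (turn first)
    tx=np.cos(ya)*d[0]+np.sin(ya)*d[1];ty=np.sin(ya)*d[0]-np.cos(ya)*d[1]
    print(label,'t',round(s['clock'],2),'pos',p.round(1),'rpy',np.round(s['tcp_rot'],3),'open',round(s['opening'],3),'F',s['contact_force'].round(1))
    print('  shift tool xy',round(tx,1),round(ty,1),'z',None if z is None else round(p[2]-z,1),'rz',None if yaw is None else round(-((yaw-a+np.pi)%(2*np.pi)-np.pi),3))
E
python3 - <<'E'
from go import *
go(610,-90,200,1.413)
f=save('wrist','w1');print(-np.array(f['R']).T@f['t'],np.array(f['R'])[2])
print(proj(f,[[610,-90,68],[610,-90,0]]))
E
```

```text
t 2.1 pos [606.6 -93.2 279. ] rpy [-3.141  0.     1.414] open 0.999 F [ 0.1 -0.7  0.1]
  shift tool xy 3.7 2.8 z 79.0 rz 0.001
[617.99425653 -19.44002131 421.10142202] [-0.04441953 -0.28910603 -0.95626597]
[[317.78931637 167.89954909]
 [317.40989268 158.81925811]]
```

View pics/w1.png

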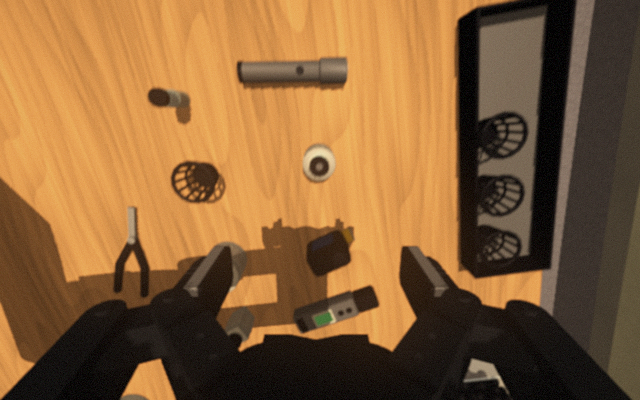

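The wrist view shows the round bottle's cap at (319,165), the tube cap at (158,97), and the meter at (336,309).

```bash
python3 - <<'E'
from m import *
f=load('w1')
def cen(c): M=cv2.moments(c.astype(np.float32).reshape(-1,1,2)); return [M['m10']/M['m00'],M['m01']/M['m00']]
for n,roi in [('round',(300,140,340,185)),('tube',(140,80,176,112))]:
  for c in blobs(f,roi,lambda im: im.max(2)<70,6): print(n,np.round(cen(c),1),onz(f,[cen(c)],68).round(1),onz(f,c,68)[:,:2].ptp(0).round(1) if 0 else np.ptp(onz(f,c,68)[:,:2],axis=0).round(1))
E
```

```text
round [318.8 165.9] [[611.6 -87.7  68. ]] [20.2 20.8]
round [319.  166.3] [[611.8 -88.2  68. ]] [15.5 16. ]
tube [158.9  97.1] [[440.3  21.2  68. ]] [21.9 16.9]
tube [156.   99.9] [[435.9  18.8  68. ]] [6.5 4.9]
tube [162.7  99.7] [[443.6  17.8  68. ]] [3.9 4.7]
tube [158.5  94.5] [[440.7  24.   68. ]] [7.2 5.1]
tube [154.9  93. ] [[437.1  26.3  68. ]] [4.2 5.2]
```

Call:
{"method": "play_rows", "body": {
  "moves": [
    [[0.0048, 0.0034, 0.03], [0, 0, 0], 100],
    [[0, 0, 0.035], [0, 0, 0], 100],
    [[0, 0, 0.035], [0, 0, 0], 100],
    [[0, 0, 0.035], [0, 0, 0], 100],
    [[0, 0, 0.035], [0, 0, 0], 100],
    [[0, 0, 0.035], [0, 0, 0], 100],
    [[0, 0, 0.03], [0, 0, 0], 100],
    [[0, 0, 0.018], [0, 0, 0], 100],
    [[0, 0, 0], [0, 0, 0], 100],
    [[0, 0, 0], [0, 0, 0], 30],
    [[0, 0, 0], [0, 0, 0], 30],
    [[0, 0, 0], [0, 0, 0], 30],
    [[0, 0, 0], [0, 0, 0], 30],
    [[0, 0, 0], [0, 0, 0], 30],
    [[0, 0, 0], [0, 0, 0], 30],
    [[0, 0, 0], [0, 0, 0], 30],
    [[0, 0, 0], [0, 0, 0], 30]
  ],
  "squeeze": 30
}}

```text
clock: 3.85
eef_pos: [611.0, -90.9, 27.9]
tcp_rot: [3.139, -0.0, 1.414]
contact_force: [-0.3, -0.1, 5.8]
opening: 0.505
```

Call:
{"method": "play_rows", "body": {
  "moves": [
    [[0, 0, -0.02], [0, 0, 0], 30],
    [[0, 0, -0.04], [0, 0, 0], 30],
    [[0, 0, -0.04], [0, 0, 0], 30],
    [[0, 0, -0.03], [0, 0, 0], 30],
    [[0, 0, 0], [0, 0, 0], 30],
    [[0, 0, 0], [0, 0, 0], 30]
  ]
}}

```text
clock: 4.45
eef_pos: [610.4, -90.8, 157.4]
tcp_rot: [3.139, -0.0, 1.414]
contact_force: [-0.3, 0.5, -1.3]
opening: 0.502
```

```bash
python3 - <<'E'
from go import *
go(556.5,215.3,160,1.413)
f=save('side','s1');w=save('wrist','w2')
a=cv2.resize(f['pixels'][40:220,220:420],None,fx=2.5,fy=2.5)[:,:,::-1]
b=cv2.resize(w['pixels'][100:400,140:500],None,fx=.83,fy=.83)[:,:,::-1]
o=np.zeros((450,800,3),np.uint8);o[:,:500]=a;o[:249,500:799]=b[:249,:299];cv2.imwrite('pics/d.png',o)
E
```

```text
t 4.45 pos [610.4 -90.8 157.4] rpy [ 3.139 -0.     1.414] open 0.502 F [-0.3  0.5 -1.3]
  shift tool xy 293.8 -101.4 z -2.6 rz 0.001
```

View pics/d.png

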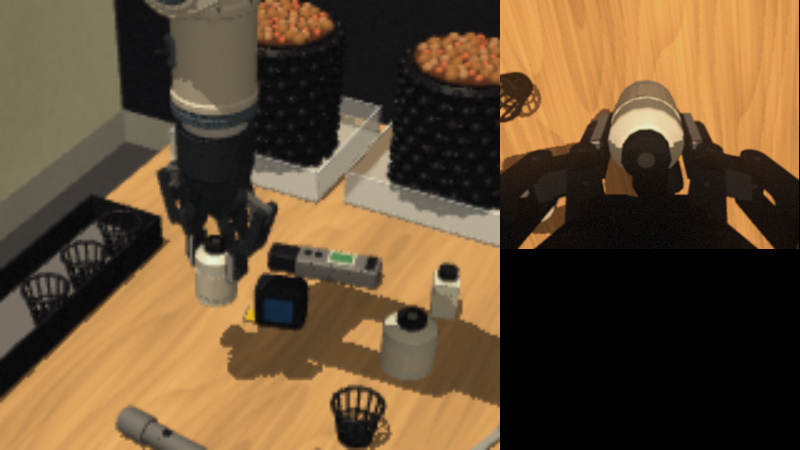

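Bottle is held upright, with the cap at (644,157) in the wrist crop. I'll move halfway and look at the caddy with the wrist camera.

Call:
{"method": "play_rows", "body": {
  "moves": [
    [[0.0382, -0.0153, -0.012], [0, 0, 0], 30],
    [[0.0382, -0.0153, -0.012], [0, 0, 0], 30],
    [[0.0382, -0.0153, -0.012], [0, 0, 0], 30],
    [[0.0382, -0.0153, -0.012], [0, 0, 0], 30],
    [[0.0382, -0.0153, -0.012], [0, 0, 0], 30],
    [[0, 0, 0], [0, 0, 0], 30],
    [[0, 0, 0], [0, 0, 0], 30]
  ]
}}

```text
clock: 5.25
eef_pos: [563.6, 110.5, 215.2]
tcp_rot: [-3.14, 0.001, 1.416]
contact_force: [0.5, -0.7, -0.5]
opening: 0.504
```

```bash
python3 - <<'E'
from go import *
go(556.5,215.3,160,1.413)
w=load('w2'); print('cap', onz(w,[[313.5,289]],197.5))
f=save('wrist','w3')
c=np.array([556.5,215.3]);
print(proj(f,[[638.3,202.2,30],[556.5,215.3,30],[474,228.5,30]]).round(1))
E
```

```text
t 5.25 pos [563.6 110.5 215.2] rpy [-3.140e+00  1.000e-03  1.416e+00] open 0.504 F [ 0.5 -0.7 -0.5]
  shift tool xy 102.3 -23.5 z 55.2 rz 0.003
cap [[609.28021534 -86.50192591 197.5       ]]
[[371.7  81.6]
 [294.   81.2]
 [215.4  80.7]]
```

View pics/w3.png

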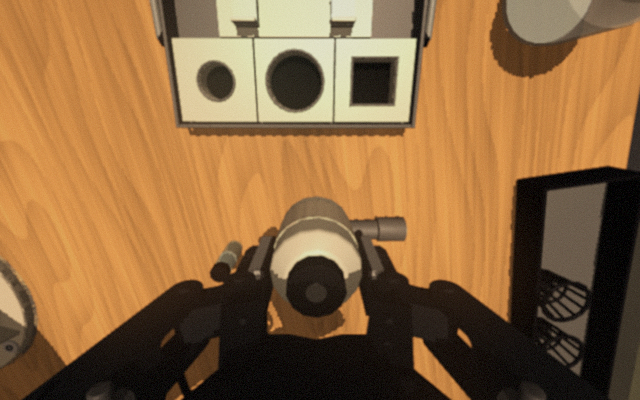

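Rims are at (216,80), (295,80) and (374,81), within 2 px of the prediction, so the well positions stand.

Call:
{"method": "play_rows", "body": {
  "moves": [
    [[0.0332, -0.0077, 0], [0, 0, 0], 30],
    [[0.0332, -0.0077, 0.02], [0, 0, 0], 30],
    [[0.0332, -0.0077, 0.03], [0, 0, 0], 30],
    [[0, 0, 0.04], [0, 0, 0], 30],
    [[0, 0, 0.04], [0, 0, 0], 30],
    [[0, 0, 0.01], [0, 0, 0], 30],
    [[0, 0, 0], [0, 0, 0], 30],
    [[0, 0, 0], [0, 0, 0], 30]
  ]
}}

```text
clock: 6.1
eef_pos: [558.2, 211.3, 77.4]
tcp_rot: [3.141, -0.001, 1.413]
contact_force: [0.1, 0.1, -1.2]
opening: 0.504
```

```bash
python3 - <<'E'
from go import *
go(556.5,212.5,36,1.413)
E
```

```text
t 6.1 pos [558.2 211.3  77.4] rpy [ 3.141e+00 -1.000e-03  1.413e+00] open 0.504 F [ 0.1  0.1 -1.2]
  shift tool xy 0.9 -1.9 z 41.4 rz -0.0
```

Call:
{"method": "play_rows", "body": {
  "moves": [
    [[0.001, -0.002, 0.01], [0, 0, 0], 30],
    [[0, 0, 0.015], [0, 0, 0], 30],
    [[0, 0, 0.008], [0, 0, 0], 30],
    [[0, 0, 0.004], [0, 0, 0], 30],
    [[0, 0, 0], [0, 0, 0], 30],
    [[0, 0, 0.002], [0, 0, 0], 30],
    [[0, 0, 0], [0, 0, 0], 30]
  ]
}}

```text
clock: 6.8
eef_pos: [555.4, 213.2, 37.4]
tcp_rot: [3.141, -0.0, 1.414]
contact_force: [-0.1, 0.9, -0.2]
opening: 0.505
```

Near the floor, no contact force. Release, pause, lift.

Call:
{"method": "play_rows", "body": {
  "moves": [
    [[0, 0, 0.001], [0, 0, 0], 58],
    [[0, 0, 0], [0, 0, 0], 64],
    [[0, 0, 0], [0, 0, 0], 68],
    [[0, 0, 0], [0, 0, 0], 68],
    [[0, 0, 0], [0, 0, 0], 68],
    [[0, 0, -0.02], [0, 0, 0], 68],
    [[0, 0, -0.03], [0, 0, 0], 68],
    [[0, 0, -0.05], [0, 0, 0], 68],
    [[0, 0, -0.05], [0, 0, 0], 100],
    [[0, 0, 0], [0, 0, 0], 100]
  ]
}}

```text
clock: 7.8
eef_pos: [559.2, 214.6, 193.5]
tcp_rot: [3.132, -0.006, 1.414]
contact_force: [0.9, 0.5, 0.1]
opening: 0.981
```

```bash
python3 - <<'E'
from go import *
go(434.5,20.5,160,1.413,'tube')
f=save('side','s2'); save('top','t2')
cv2.imwrite('pics/e.png',cv2.resize(f['pixels'][190:360,160:360],None,fx=3,fy=3)[:,:,::-1])
E
```

```text
tube t 7.8 pos [559.2 214.6 193.5] rpy [ 3.132 -0.006  1.414] open 0.981 F [0.9 0.5 0.1]
  shift tool xy -211.3 -92.6 z 33.5 rz 0.001
```

View pics/e.png

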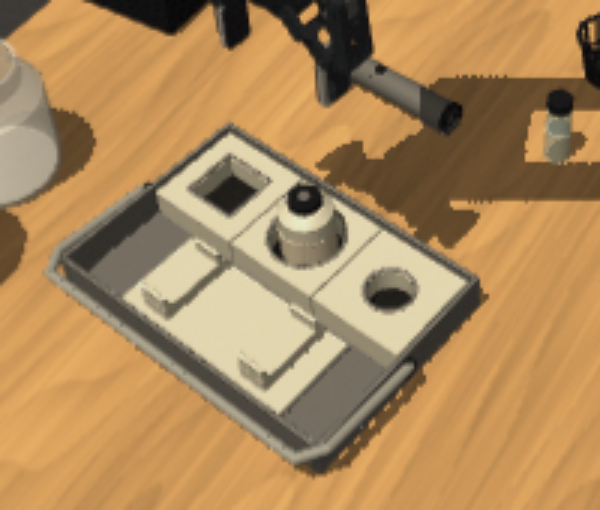

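The round bottle stands in its well. Now the tube.

Call:
{"method": "play_rows", "body": {
  "moves": [
    [[-0.042, -0.0185, 0], [0, 0, 0], 100],
    [[-0.042, -0.0185, 0], [0, 0, 0], 100],
    [[-0.042, -0.0185, 0], [0, 0, 0], 100],
    [[-0.042, -0.0185, 0], [0, 0, 0], 60],
    [[-0.042, -0.0185, 0.01], [0, 0, 0], 60],
    [[0, 0, 0], [0, 0, 0], 60],
    [[0, 0, 0], [0, 0, 0], 60]
  ]
}}

```text
clock: 8.6
eef_pos: [429.9, 19.5, 175.1]
tcp_rot: [-3.139, 0.0, 1.412]
contact_force: [0.5, -0.1, 0.2]
opening: 0.6
```

```bash
cat > capw.py <<'E'
from m import *
def cen(c): M=cv2.moments(c.astype(np.float32).reshape(-1,1,2)); return [M['m10']/M['m00'],M['m01']/M['m00']]
def cap(fn,guess,h,r=25,th=60):
    f=save('wrist',fn); p=proj(f,[guess+[h]])[0]; x,y=int(p[0]),int(p[1]); print('pred',p.round(1))
    for c in blobs(f,(max(x-r,0),max(y-r,0),x+r,y+r),lambda im: im.max(2)<th,30):
        print('cap',np.round(cen(c),1),onz(f,[cen(c)],h)[0].round(1),np.ptp(onz(f,c,h)[:,:2],axis=0).round(1))
E
python3 - <<'E'
from go import *
from capw import *
go(434.5,21,28,1.413,'tube')
cap('w4',[434.5,21],68)
f=load('w4')
t=load('t2');g=load('s2')
E
```

```text
tube t 8.6 pos [429.9  19.5 175.1] rpy [-3.139  0.     1.412] open 0.6 F [ 0.5 -0.1  0.2]
  shift tool xy 2.2 4.3 z 147.1 rz -0.001
pred [320.5 192.2]
cap [321.6 190.5] [435.8  22.4  68. ] [19.2 21.2]
```

Call:
{"method": "play_rows", "body": {
  "moves": [
    [[0.0033, 0.0049, 0.02], [0, 0, 0], 60],
    [[0, 0, 0.03], [0, 0, 0], 60],
    [[0, 0, 0.035], [0, 0, 0], 60],
    [[0, 0, 0.03], [0, 0, 0], 60],
    [[0, 0, 0.02], [0, 0, 0], 60],
    [[0, 0, 0.01], [0, 0, 0], 60],
    [[0, 0, 0], [0, 0, 0], 60],
    [[0, 0, 0], [0, 0, 0], 10],
    [[0, 0, 0], [0, 0, 0], 10],
    [[0, 0, 0], [0, 0, 0], 10],
    [[0, 0, 0], [0, 0, 0], 10],
    [[0, 0, 0], [0, 0, 0], 10],
    [[0, 0, 0], [0, 0, 0], 10],
    [[0, 0, 0], [0, 0, 0], 10]
  ],
  "squeeze": 25
}}

```text
clock: 10.05
eef_pos: [437.1, 22.7, 32.0]
tcp_rot: [3.14, -0.0, 1.414]
contact_force: [-0.3, 0.5, 7.9]
opening: 0.25
```

Call:
{"method": "play_rows", "body": {
  "moves": [
    [[0, 0, -0.02], [0, 0, 0], 10],
    [[0, 0, -0.04], [0, 0, 0], 10],
    [[0, 0, -0.04], [0, 0, 0], 10],
    [[0.0418, 0.0009, -0.02], [0, 0, 0], 10],
    [[0.0418, 0.0009, 0], [0, 0, 0], 10],
    [[0.0418, 0.0009, 0], [0, 0, 0], 10],
    [[0.0418, 0.0009, 0], [0, 0, 0], 10],
    [[0.0418, 0.0009, 0.02], [0, 0, 0], 10],
    [[0, 0, 0.04], [0, 0, 0], 10],
    [[0, 0, 0], [0, 0, 0], 10],
    [[0, 0, 0], [0, 0, 0], 10]
  ]
}}

```text
clock: 11.15
eef_pos: [472.7, 227.8, 91.1]
tcp_rot: [-3.14, 0.002, 1.414]
contact_force: [0.9, -0.1, -0.3]
opening: 0.251
```

```bash
python3 - <<'E'
from go import *
go(474.5,228.5,40,1.413,'tube')
f=save('wrist','w5');g=save('side','s5')
a=cv2.resize(f['pixels'][100:350,170:470],None,fx=1.3,fy=1.3)[:,:,::-1];b=cv2.resize(g['pixels'][170:330,190:350],None,fx=2.4,fy=2.4)[:,:,::-1]
o=np.zeros((400,800,3),np.uint8);o[:325,:390]=a;o[:384,400:784]=b;cv2.imwrite('pics/f.png',o)
E
```

```text
tube t 11.15 pos [472.7 227.8  91.1] rpy [-3.140e+00  2.000e-03  1.414e+00] open 0.251 F [ 0.9 -0.1 -0.3]
  shift tool xy 1.0 1.7 z 51.1 rz 0.001
```

View pics/f.png

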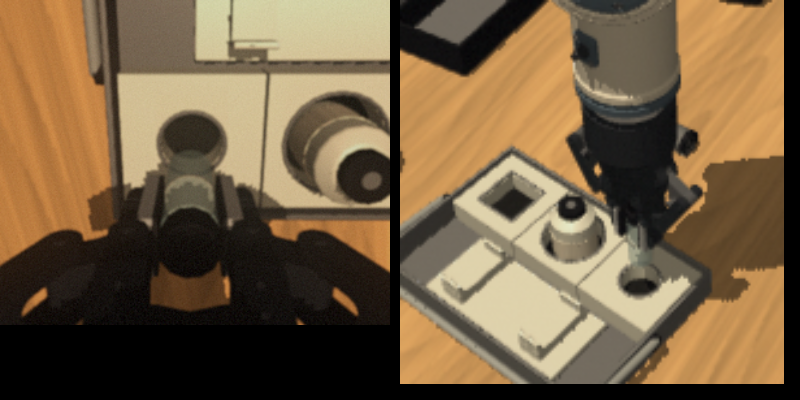

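The tube is upright and lined up over the narrow well.

Call:
{"method": "play_rows", "body": {
  "moves": [
    [[0.001, 0.0015, 0.015], [0, 0, 0], 10],
    [[0, 0, 0.015], [0, 0, 0], 10],
    [[0, 0, 0.012], [0, 0, 0], 10],
    [[0, 0, 0.005], [0, 0, 0], 10],
    [[0, 0, 0.002], [0, 0, 0], 10],
    [[0, 0, 0], [0, 0, 0], 10],
    [[0, 0, 0], [0, 0, 0], 10]
  ]
}}

```text
clock: 11.95
eef_pos: [475.6, 229.3, 42.8]
tcp_rot: [3.141, -0.001, 1.414]
contact_force: [-0.9, -0.8, -0.6]
opening: 0.248
```

Call:
{"method": "play_rows", "body": {
  "moves": [
    [[0, 0, 0.002], [0, 0, 0], 10],
    [[0, 0, 0], [0, 0, 0], 10],
    [[0, 0, 0], [0, 0, 0], 32],
    [[0, 0, 0], [0, 0, 0], 40],
    [[0, 0, 0], [0, 0, 0], 45],
    [[0, 0, 0], [0, 0, 0], 45],
    [[0, 0, 0], [0, 0, 0], 45],
    [[0, 0, -0.02], [0, 0, 0], 45],
    [[0, 0, -0.03], [0, 0, 0], 45],
    [[0, 0, -0.05], [0, 0, 0], 45],
    [[0, 0, -0.05], [0, 0, 0], 45],
    [[0, 0, 0], [0, 0, 0], 80]
  ]
}}

```text
clock: 13.15
eef_pos: [478.8, 230.8, 196.9]
tcp_rot: [3.133, -0.006, 1.414]
contact_force: [-0.2, -0.5, -0.1]
opening: 0.607
```

```bash
python3 - <<'E'
from go import *
go(435.5,-342,160,0.35+1.5708,'sq')
f=load('s5');g=save('side','s6');save('top','t6')
cv2.imwrite('pics/g.png',cv2.resize(g['pixels'][200:340,170:330],None,fx=3,fy=3)[:,:,::-1])
E
```

```text
sq t 13.15 pos [478.8 230.8 196.9] rpy [ 3.133 -0.006  1.414] open 0.607 F [-0.2 -0.5 -0.1]
  shift tool xy -523.3 -237.1 z 36.9 rz -0.507
```

View pics/g.png

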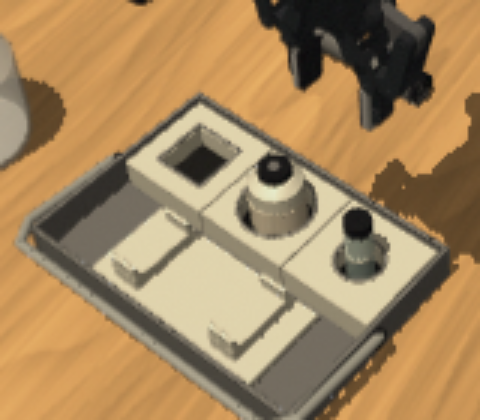

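The tube is in. Next is the square bottle.

Call:
{"method": "play_rows", "body": {
  "moves": [
    [[0, 0, 0], [0, 0, -0.127], 80],
    [[0, 0, 0], [0, 0, -0.127], 80],
    [[0, 0, 0], [0, 0, -0.127], 80],
    [[0, 0, 0], [0, 0, -0.127], 80],
    [[-0.0374, -0.0169, 0], [0, 0, 0], 80],
    [[-0.0374, -0.0169, 0], [0, 0, 0], 80],
    [[-0.0374, -0.0169, 0], [0, 0, 0], 80],
    [[-0.0374, -0.0169, 0], [0, 0, 0], 80],
    [[-0.0374, -0.0169, 0], [0, 0, 0], 80],
    [[-0.0374, -0.0169, 0], [0, 0, 0], 80],
    [[-0.0374, -0.0169, 0], [0, 0, 0], 80],
    [[-0.0374, -0.0169, 0], [0, 0, 0], 80],
    [[-0.0374, -0.0169, 0], [0, 0, 0], 80],
    [[-0.0374, -0.0169, 0], [0, 0, 0], 80],
    [[-0.0374, -0.0169, 0], [0, 0, 0], 80],
    [[-0.0374, -0.0169, 0], [0, 0, 0], 80],
    [[-0.0374, -0.0169, 0], [0, 0, 0], 80],
    [[-0.0374, -0.0169, 0], [0, 0, 0], 80],
    [[0, 0, 0], [0, 0, 0], 80],
    [[0, 0, 0], [0, 0, 0], 80]
  ]
}}

```text
clock: 15.25
eef_pos: [431.9, -343.8, 188.4]
tcp_rot: [-3.14, -0.003, 1.92]
contact_force: [0.0, 0.3, -0.4]
opening: 0.801
```

```bash
python3 - <<'E'
from go import *
from capw import *
go(435.5,-342,26,0.35+1.5708,'sq')
cap('w6',[435.5,-342],65)
f=load('w6');p=proj(f,[[435.5,-342,50]])[0].astype(int);print(p)
print('pred', proj(f,[[435.5+a,-342+b,52] for a,b in ((0,0),(20*np.cos(.35),20*np.sin(.35)))]))
cv2.imwrite('pics/h.png',cv2.resize(f['pixels'][max(p[1]-60,0):p[1]+60,p[0]-80:p[0]+80],None,fx=5,fy=5,interpolation=cv2.INTER_CUBIC)[:,:,::-1])
E
```

```text
sq t 15.25 pos [ 431.9 -343.8  188.4] rpy [-3.14e+00 -3.00e-03  1.92e+00] open 0.801 F [ 0.   0.3 -0.4]
  shift tool xy 0.5 4.1 z 162.4 rz -0.001
pred [319.9 189.5]
cap [319.5 191.4] [ 435.9 -343.9   65. ] [20.8 21.4]
[319 185]
pred [[319.70555616 186.04959259]
 [339.52559818 186.04653392]]
```

View pics/h.png

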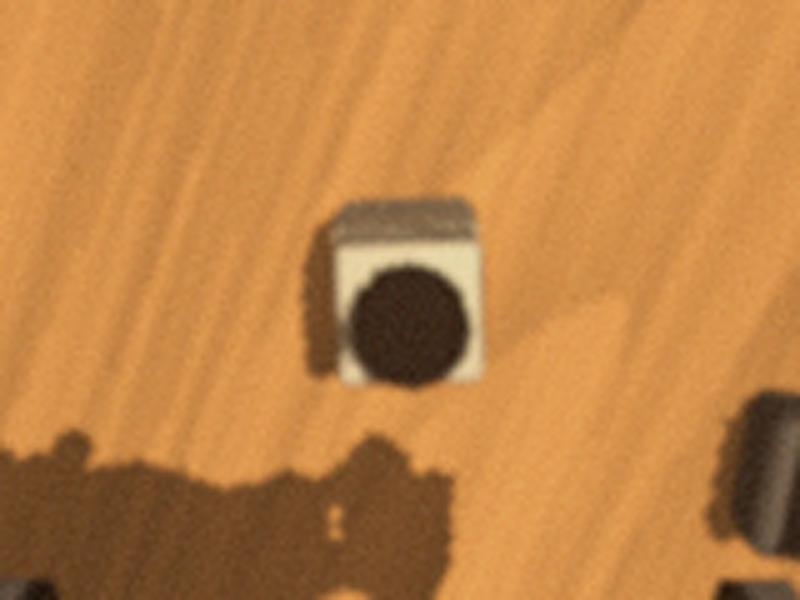

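Bottle sides are square to the jaws within about 1°. Descend and grip.

Call:
{"method": "play_rows", "body": {
  "moves": [
    [[-0.0005, 0.0038, 0.03], [0, 0, 0], 80],
    [[0, 0, 0.035], [0, 0, 0], 80],
    [[0, 0, 0.035], [0, 0, 0], 75],
    [[0, 0, 0.03], [0, 0, 0], 75],
    [[0, 0, 0.02], [0, 0, 0], 75],
    [[0, 0, 0.012], [0, 0, 0], 75],
    [[0, 0, 0], [0, 0, 0], 75],
    [[0, 0, 0], [0, 0, 0], 15],
    [[0, 0, 0], [0, 0, 0], 15],
    [[0, 0, 0], [0, 0, 0], 15],
    [[0, 0, 0], [0, 0, 0], 15],
    [[0, 0, 0], [0, 0, 0], 15],
    [[0, 0, 0], [0, 0, 0], 15],
    [[0, 0, 0], [0, 0, 0], 15],
    [[0, 0, 0], [0, 0, 0], 15],
    [[0, 0, 0], [0, 0, 0], 15]
  ],
  "squeeze": 25
}}

```text
clock: 16.9
eef_pos: [437.6, -343.5, 29.5]
tcp_rot: [3.14, 0.002, 1.922]
contact_force: [-0.9, 1.8, 7.8]
opening: 0.347
```

Call:
{"method": "play_rows", "body": {
  "moves": [
    [[0, 0, -0.02], [0, 0, 0], 15],
    [[0, 0, -0.04], [0, 0, 0.127], 15],
    [[0, 0, -0.04], [0, 0, 0.127], 15],
    [[0, 0, -0.03], [0, 0, 0.127], 15],
    [[0, 0, 0], [0, 0, 0.128], 15],
    [[0.0407, 0.0081, 0], [0, 0, 0], 15],
    [[0.0407, 0.0081, 0], [0, 0, 0], 15],
    [[0.0407, 0.0081, 0], [0, 0, 0], 15],
    [[0.0407, 0.0081, 0], [0, 0, 0], 15],
    [[0.0407, 0.0081, 0], [0, 0, 0], 15],
    [[0.0407, 0.0081, 0], [0, 0, 0], 15],
    [[0.0407, 0.0081, 0], [0, 0, 0], 15],
    [[0.0407, 0.0081, 0], [0, 0, 0], 15],
    [[0.0407, 0.0081, 0], [0, 0, 0], 15],
    [[0.0407, 0.0081, 0], [0, 0, 0], 15],
    [[0.0407, 0.0081, 0], [0, 0, 0], 15],
    [[0.0407, 0.0081, 0], [0, 0, 0], 15],
    [[0.0407, 0.0081, 0], [0, 0, 0], 15],
    [[0.0407, 0.0081, 0], [0, 0, 0], 15]
  ]
}}

```text
clock: 18.8
eef_pos: [638.9, 203.5, 158.8]
tcp_rot: [3.141, -0.0, 1.413]
contact_force: [-0.4, 0.1, 0.1]
opening: 0.345
```

Call:
{"method": "play_rows", "body": {
  "moves": [
    [[0, 0, 0], [0, 0, 0], 15],
    [[0, 0, 0.03], [0, 0, 0], 15],
    [[0, 0, 0.03], [0, 0, 0], 15],
    [[0, 0, 0], [0, 0, 0], 15],
    [[0, 0, 0], [0, 0, 0], 15]
  ]
}}

```text
clock: 19.3
eef_pos: [638.2, 201.2, 98.6]
tcp_rot: [-3.141, 0.001, 1.412]
contact_force: [0.7, -0.5, -0.0]
opening: 0.349
```

```bash
python3 - <<'E'
from go import *
go(638.8,202,37.5,1.413,'sq')
f=save('wrist','w7')
cv2.imwrite('pics/i.png',cv2.resize(f['pixels'][50:350,140:500],None,fx=1.3,fy=1.3)[:,:,::-1])
E
```

```text
sq t 19.3 pos [638.2 201.2  98.6] rpy [-3.141e+00  1.000e-03  1.412e+00] open 0.349 F [ 0.7 -0.5 -0. ]
  shift tool xy 0.9 0.5 z 61.1 rz -0.001
```

View pics/i.png

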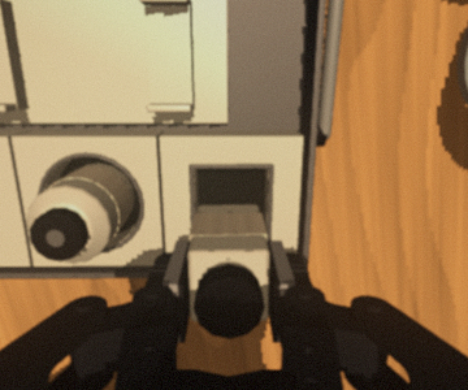

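The square bottle is aligned over its well.

Call:
{"method": "play_rows", "body": {
  "moves": [
    [[0.0005, 0.0005, 0.015], [0, 0, 0], 15],
    [[0, 0, 0.02], [0, 0, 0], 15],
    [[0, 0, 0.015], [0, 0, 0], 15],
    [[0, 0, 0.006], [0, 0, 0], 15],
    [[0, 0, 0.003], [0, 0, 0], 15],
    [[0, 0, 0.001], [0, 0, 0], 15],
    [[0, 0, 0], [0, 0, 0], 15],
    [[0, 0, 0], [0, 0, 0], 15]
  ]
}}

```text
clock: 20.15
eef_pos: [639.5, 202.4, 39.0]
tcp_rot: [3.141, -0.0, 1.413]
contact_force: [-0.6, 0.4, -0.4]
opening: 0.346
```

Call:
{"method": "play_rows", "body": {
  "moves": [
    [[0, 0, 0.001], [0, 0, 0], 15],
    [[0, 0, 0], [0, 0, 0], 15],
    [[0, 0, 0], [0, 0, 0], 42],
    [[0, 0, 0], [0, 0, 0], 50],
    [[0, 0, 0], [0, 0, 0], 56],
    [[0, 0, 0], [0, 0, 0], 56],
    [[0, 0, 0], [0, 0, 0], 56],
    [[0, 0, -0.02], [0, 0, 0], 56],
    [[0, 0, -0.03], [0, 0, 0], 56],
    [[0, 0, -0.05], [0, 0, 0], 56],
    [[0, 0, -0.05], [0, 0, 0], 56],
    [[0, 0, 0], [0, 0, 0], 80]
  ]
}}

```text
clock: 21.35
eef_pos: [643.1, 203.5, 195.2]
tcp_rot: [3.131, -0.005, 1.413]
contact_force: [0.5, 0.7, 0.8]
opening: 0.712
```

```bash
python3 - <<'E'
from go import *
go(597,-342.5,160,0.205,'meter')
save('side','s8');save('wrist','w8')
E
```

```text
meter t 21.35 pos [643.1 203.5 195.2] rpy [ 3.131 -0.005  1.413] open 0.712 F [0.5 0.7 0.8]
  shift tool xy -156.3 525.2 z 35.2 rz 1.208
```

Call:
{"method": "play_rows", "body": {
  "moves": [
    [[0, 0, 0], [0, 0, 0.134], 80],
    [[0, 0, 0], [0, 0, 0.134], 80],
    [[0, 0, 0], [0, 0, 0.134], 80],
    [[0, 0, 0], [0, 0, 0.134], 80],
    [[0, 0, 0], [0, 0, 0.134], 80],
    [[0, 0, 0], [0, 0, 0.134], 80],
    [[0, 0, 0], [0, 0, 0.134], 80],
    [[0, 0, 0], [0, 0, 0.134], 80],
    [[0, 0, 0], [0, 0, 0.134], 80],
    [[-0.012, 0.0404, 0], [0, 0, 0], 80],
    [[-0.012, 0.0404, 0], [0, 0, 0], 80],
    [[-0.012, 0.0404, 0], [0, 0, 0], 80],
    [[-0.012, 0.0404, 0], [0, 0, 0], 80],
    [[-0.012, 0.0404, 0], [0, 0, 0], 80],
    [[-0.012, 0.0404, 0], [0, 0, 0], 80],
    [[-0.012, 0.0404, 0], [0, 0, 0], 80],
    [[-0.012, 0.0404, 0], [0, 0, 0], 80],
    [[-0.012, 0.0404, 0], [0, 0, 0], 80],
    [[-0.012, 0.0404, 0], [0, 0, 0], 80],
    [[-0.012, 0.0404, 0], [0, 0, 0], 80]
  ]
}}

```text
clock: 23.45
eef_pos: [599.6, -261.0, 185.0]
tcp_rot: [-3.14, 0.003, 0.207]
contact_force: [-0.1, 0.7, 0.3]
opening: 0.802
```

Call:
{"method": "play_rows", "body": {
  "moves": [
    [[-0.012, 0.0404, 0], [0, 0, 0], 80],
    [[-0.012, 0.0404, 0], [0, 0, 0], 80],
    [[0, 0, 0], [0, 0, 0], 80],
    [[0, 0, 0], [0, 0, 0], 80]
  ]
}}

```text
clock: 23.85
eef_pos: [592.9, -344.0, 185.0]
tcp_rot: [-3.139, 0.002, 0.205]
contact_force: [-0.1, -0.0, -0.6]
opening: 0.8
```

```bash
python3 - <<'E'
from go import *
from m import *
go(597,-342.5,1,0.205,'meter')
f=save('wrist','w9')
a=.205;R=np.array([[np.cos(a),-np.sin(a)],[np.sin(a),np.cos(a)]])
pts=[[*(R@[x,y]+[597,-342.5]),28] for x,y in((0,0),(72,0),(-72,0),(0,18),(0,-18))]
print(proj(f,pts).round(1))
p=proj(f,pts).astype(int);x0,y0=p.min(0)-20;x1,y1=p.max(0)+20
x0,y0=max(x0,0),max(y0,0)
def cen(c): M=cv2.moments(c.astype(np.float32).reshape(-1,1,2)); return [M['m10']/M['m00'],M['m01']/M['m00']]
for c in blobs(f,(x0,y0,x1,y1),lambda im:(im.max(2)-im.min(2)<0.42*im.max(2))|(im[...,1]>im[...,0])|(im.max(2)<45),30):
    for z in (14,28):
        q=onz(f,c,z); r=cv2.minAreaRect(q[:,:2].astype(np.float32)); print('all',z,np.round(r[0],1),np.round(r[1],1),round(r[2],1))
for c in blobs(f,(x0,y0,x1,y1),lambda im:(im[...,1]>im[...,0]*1.15)&(im[...,1]>50),10):
    r=cv2.minAreaRect(onz(f,c,28)[:,:2].astype(np.float32)); print('disp',np.round(r[0],1),np.round(r[1],1),round(r[2],1))
E
```

```text
meter t 23.85 pos [ 592.9 -344.   185. ] rpy [-3.139e+00  2.000e-03  2.050e-01] open 0.8 F [-0.1 -0.  -0.6]
  shift tool xy 4.3 -0.6 z 184.0 rz -0.0
[[315.4 177.1]
 [315.4 106.7]
 [315.4 238.4]
 [298.6 177.1]
 [332.2 177.1]]
all 14 [ 528.5 -360.4] [ 5.9 32.6] 6.4
all 28 [ 534.7 -359. ] [ 5.6 31.1] 6.4
all 14 [ 585.7 -348.3] [98.7 35. ] 12.7
all 28 [ 589.3 -347.5] [94.3 33.5] 12.7
all 14 [ 604.9 -344.2] [9.3 9.5] 11.7
all 28 [ 607.6 -343.5] [8.9 9. ] 11.7
all 14 [ 618.9 -341.1] [9.3 9.1] 56.7
all 28 [ 621.  -340.5] [8.9 8.7] 56.7
disp [ 578.  -350.1] [26.9 16.7] 13.5
```

```bash
python3 - <<'E'
from m import *
f=load('w9');im=cv2.GaussianBlur(f['pixels'],(3,3),0)
a=.22;c=np.array([597,-345.8]);u=np.array([np.cos(a),np.sin(a)]);v=np.array([-u[1],u[0]])
def prof(S,fn,z):
    p=proj(f,[[*fn(s),z] for s in S]); return [tuple(int(k) for k in im[int(round(y)),int(round(x))]) for x,y in p]
S=list(range(-84,-58,2));print([(s,p[0],p[2]) for s,p in zip(S,prof(S,lambda s:c+s*u+0*v,26))])
S=list(range(26,86,3));print([(s,p[0],p[2]) for s,p in zip(S,prof(S,lambda s:c+s*u,26))])
for o in(-55,10):
  for R in ((-26,-10),(10,26)):
    S=list(range(R[0],R[1],2));print(o,[(s,p[0],p[2]) for s,p in zip(S,prof(S,lambda s:c+o*u+s*v,26))])
E
```

```text
[(-84, 221, 79), (-82, 217, 79), (-80, 216, 76), (-78, 219, 78), (-76, 226, 83), (-74, 226, 83), (-72, 223, 79), (-70, 220, 79), (-68, 183, 74), (-66, 120, 68), (-64, 98, 58), (-62, 64, 30), (-60, 59, 26)]
[(26, 58, 30), (29, 103, 65), (32, 144, 97), (35, 138, 93), (38, 90, 54), (41, 53, 22), (44, 56, 28), (47, 57, 28), (50, 58, 28), (53, 59, 31), (56, 59, 32), (59, 60, 32), (62, 63, 34), (65, 61, 35), (68, 62, 34), (71, 52, 25), (74, 124, 43), (77, 228, 84), (80, 219, 79), (83, 226, 83)]
-55 [(-26, 214, 76), (-24, 201, 70), (-22, 147, 50), (-20, 123, 42), (-18, 97, 37), (-16, 66, 33), (-14, 53, 23), (-12, 51, 20)]
-55 [(10, 59, 27), (12, 57, 24), (14, 66, 31), (16, 107, 58), (18, 169, 66), (20, 204, 72), (22, 204, 71), (24, 203, 72)]
10 [(-26, 230, 86), (-24, 231, 87), (-22, 197, 71), (-20, 133, 48), (-18, 107, 41), (-16, 98, 59), (-14, 121, 79), (-12, 135, 90)]
10 [(10, 149, 101), (12, 148, 100), (14, 141, 95), (16, 131, 79), (18, 189, 75), (20, 219, 81), (22, 228, 84), (24, 228, 84)]
```

Call:
{"method": "play_rows", "body": {
  "moves": [
    [[0.0068, 0.0023, 0.03], [0, 0, -0.012], 80],
    [[0, 0, 0.035], [0, 0, 0], 80],
    [[0, 0, 0.035], [0, 0, 0], 75],
    [[0, 0, 0.035], [0, 0, 0], 75],
    [[0, 0, 0.025], [0, 0, 0], 75],
    [[0, 0, 0.015], [0, 0, 0], 75],
    [[0, 0, 0.008], [0, 0, 0], 75],
    [[0, 0, 0], [0, 0, 0], 75],
    [[0, 0, 0], [0, 0, 0], 75]
  ],
  "squeeze": 35
}}

```text
clock: 24.8
eef_pos: [602.1, -344.8, 5.4]
tcp_rot: [3.141, -0.001, 0.219]
contact_force: [0.1, -0.7, -0.6]
opening: 0.75
```

Call:
{"method": "play_rows", "body": {
  "moves": [
    [[-0.0015, 0, 0.003], [0, 0, 0], 75],
    [[0, 0, 0], [0, 0, 0], 75],
    [[0, 0, 0], [0, 0, 0], 20],
    [[0, 0, 0], [0, 0, 0], 20],
    [[0, 0, 0], [0, 0, 0], 20],
    [[0, 0, 0], [0, 0, 0], 20],
    [[0, 0, 0], [0, 0, 0], 20],
    [[0, 0, 0], [0, 0, 0], 20],
    [[0, 0, 0], [0, 0, 0], 20],
    [[0, 0, 0], [0, 0, 0], 20],
    [[0, 0, 0], [0, 0, 0], 20]
  ],
  "squeeze": 35
}}

```text
clock: 25.9
eef_pos: [600.2, -345.3, 1.8]
tcp_rot: [3.141, -0.001, 0.219]
contact_force: [-0.5, 0.0, 5.2]
opening: 0.416
```

```bash
python3 - <<'E'
from h import *
f=load('w7');c=np.array([570,298.5]);a=-.158;u=np.array([np.cos(a),np.sin(a)]);v=np.array([-u[1],u[0]])
P=lambda x,y:np.array([[x,y]])/1.3+[140,50]-.4
for n,x,y,z in [('-y cheek inner top edge',170,104,36),('-y cheek outer top',170,110,36),('+y cheek lower(inner) edge',165,4,36),('saddle +x end',193,50,24),('plate +x end',227,60,10)]:
    q=onz(f,P(x,y),z)[0,:2]-c; print(n,(q@u).round(1),(q@v).round(1))
# dark/edge profile in w8 along y at the saddle x=+50
f=load('w8');im=f['pixels']
for s in(-50,50):
  S=list(range(-36,38,2));p=proj(f,[[*(c+s*u+k*v),36] for k in S]);print(s,p[[0,-1]].round(),[(k,int(im[int(y),int(x)].sum()//3)) for k,(x,y) in zip(S,p) if 0<=x<640 and 0<=y<400])
for k in(0,):
  S=list(range(-80,82,3));p=proj(f,[[*(c+s*u+k*v),24] for s in S]);print([(s,int(im[int(y),int(x)].sum()//3)) for s,(x,y) in zip(S,p) if 0<=x<640 and 0<=y<400])
E
```

```text
-y cheek inner top edge 51.0 -24.7
-y cheek outer top 50.8 -27.9
+y cheek lower(inner) edge 50.8 23.8
saddle +x end 63.0 3.2
plate +x end 81.5 -1.3
-50 [[182. 137.]
 [171.  60.]] [(-36, 133), (-34, 131), (-32, 132), (-30, 132), (-28, 185), (-26, 170), (-24, 183), (-22, 190), (-20, 190), (-18, 194), (-16, 194), (-14, 189), (-12, 196), (-10, 194), (-8, 191), (-6, 188), (-4, 191), (-2, 190), (0, 194), (2, 193), (4, 192), (6, 196), (8, 192), (10, 196), (12, 195), (14, 193), (16, 197), (18, 174), (20, 92), (22, 90), (24, 110), (26, 193), (28, 191), (30, 191), (32, 142), (34, 53), (36, 51)]
50 [[280. 137.]
 [277.  60.]] [(-36, 139), (-34, 114), (-32, 102), (-30, 121), (-28, 196), (-26, 182), (-24, 195), (-22, 203), (-20, 204), (-18, 200), (-16, 202), (-14, 207), (-12, 205), (-10, 205), (-8, 203), (-6, 202), (-4, 207), (-2, 203), (0, 207), (2, 205), (4, 209), (6, 208), (8, 205), (10, 208), (12, 210), (14, 206), (16, 207), (18, 184), (20, 123), (22, 95), (24, 133), (26, 204), (28, 205), (30, 206), (32, 184), (34, 66), (36, 52)]
[(-80, 105), (-77, 98), (-74, 177), (-71, 187), (-68, 191), (-65, 187), (-62, 193), (-59, 192), (-56, 195), (-53, 191), (-50, 192), (-47, 191), (-44, 193), (-41, 193), (-38, 180), (-35, 70), (-32, 174), (-29, 195), (-26, 194), (-23, 194), (-20, 196), (-17, 194), (-14, 196), (-11, 198), (-8, 199), (-5, 195), (-2, 195), (1, 196), (4, 200), (7, 199), (10, 194), (13, 197), (16, 201), (19, 198), (22, 200), (25, 204), (28, 200), (31, 204), (34, 202), (37, 205), (40, 205), (43, 204), (46, 206), (49, 207), (52, 203), (55, 205), (58, 207), (61, 203), (64, 189), (67, 206), (70, 206), (73, 203), (76, 206), (79, 208)]
```

Call:
{"method": "play_rows", "body": {
  "moves": [
    [[0, 0, -0.02], [0, 0, 0], 20],
    [[0, 0, -0.04], [0, 0, 0], 20],
    [[0, 0, -0.04], [0, 0, 0], 20],
    [[0, 0, -0.04], [0, 0, 0.126], 20],
    [[0, 0, -0.02], [0, 0, 0.126], 20],
    [[0, 0, 0], [0, 0, 0.125], 20],
    [[0, 0, 0], [0, 0, 0], 20],
    [[0, 0, 0], [0, 0, 0], 20]
  ]
}}

```text
clock: 26.7
eef_pos: [599.3, -344.7, 160.4]
tcp_rot: [-3.141, 0.001, -0.155]
contact_force: [-0.7, -0.0, -1.4]
opening: 0.408
```

```bash
python3 - <<'E'
from go import *
go(570,298.5,26,-.158,'cradle')
E
```

```text
cradle t 26.7 pos [ 599.3 -344.7  160.4] rpy [-3.141e+00  1.000e-03 -1.550e-01] open 0.408 F [-0.7 -0.  -1.4]
  shift tool xy -130.1 -630.5 z 134.4 rz 0.003
```

```bash
python3 - <<'E'
from h import *
c=np.array([599.3,-344.7]);a=-.155;u=np.array([np.cos(a),np.sin(a)])
for cam in('top','side'):
  f=save(cam,'m_'+cam);im=cv2.GaussianBlur(f['pixels'],(3,3),0)
  for z in(172,184):
    S=list(range(-88,-60,2))+list(range(60,90,2));p=proj(f,[[*(c+s*u),z] for s in S]);print(cam,z,[(s,tuple(int(k) for k in im[int(round(y)),int(round(x))][::2])) for s,(x,y) in zip(S,p) if 0<=x<639 and 0<=y<399])
E
```

```text
top 172 [(-88, (64, 20)), (-86, (65, 20)), (-84, (65, 22)), (-82, (65, 21)), (-80, (64, 21)), (-78, (61, 21)), (-76, (55, 23)), (-74, (50, 27)), (-72, (50, 32)), (-70, (56, 38)), (-68, (63, 42)), (-66, (69, 46)), (-64, (75, 50)), (-62, (77, 51)), (60, (13, 11)), (62, (13, 11)), (64, (13, 11)), (66, (14, 11)), (68, (14, 11)), (70, (20, 12)), (72, (45, 17)), (74, (83, 27)), (76, (116, 37)), (78, (133, 42)), (80, (139, 44)), (82, (139, 44)), (84, (138, 44)), (86, (136, 44)), (88, (134, 42))]
top 184 [(-88, (62, 28)), (-86, (62, 25)), (-84, (61, 23)), (-82, (60, 23)), (-80, (51, 28)), (-78, (51, 29)), (-76, (52, 33)), (-74, (56, 37)), (-72, (62, 42)), (-70, (68, 46)), (-68, (74, 50)), (-66, (78, 52)), (-64, (82, 55)), (-62, (87, 58)), (60, (10, 9)), (62, (12, 11)), (64, (14, 11)), (66, (23, 12)), (68, (52, 19)), (70, (93, 30)), (72, (124, 39)), (74, (137, 43)), (76, (139, 43)), (78, (139, 43)), (80, (138, 44)), (82, (137, 44)), (84, (134, 43)), (86, (130, 41)), (88, (126, 40))]
side 172 [(-88, (19, 18)), (-86, (20, 19)), (-84, (46, 39)), (-82, (29, 26)), (-80, (49, 41)), (-78, (49, 41)),
[... 164 characters left out ...]
1)), (64, (22, 21)), (66, (21, 20)), (68, (26, 25)), (70, (24, 23)), (72, (24, 23)), (74, (22, 21)), (76, (20, 19)), (78, (21, 20)), (80, (15, 15)), (82, (15, 15)), (84, (14, 13)), (86, (14, 13)), (88, (18, 17))]
side 184 [(-88, (15, 15)), (-86, (20, 20)), (-84, (20, 20)), (-82, (29, 27)), (-80, (32, 29)), (-78, (46, 39)), (-76, (60, 50)), (-74, (60, 50)), (-72, (74, 61)), (-70, (91, 75)), (-68, (90, 75)), (-66, (72, 61)), (-64, (72, 61)), (-62, (31, 28)), (60, (26, 24)), (62, (26, 25)), (64, (26, 25)), (66, (25, 24)), (68, (25, 24)), (70, (22, 21)), (72, (17, 17)), (74, (15, 16)), (76, (15, 16)), (78, (15, 16)), (80, (15, 16)), (82, (14, 15)), (84, (17, 18)), (86, (17, 18)), (88, (22, 21))]
```

Call:
{"method": "play_rows", "body": {
  "moves": [
    [[-0.008, -0.0394, 0], [0, 0, 0.003], 20],
    [[-0.008, -0.0394, 0], [0, 0, 0], 20],
    [[-0.008, -0.0394, 0], [0, 0, 0], 20],
    [[-0.008, -0.0394, 0], [0, 0, 0], 20],
    [[-0.008, -0.0394, 0], [0, 0, 0], 20],
    [[-0.008, -0.0394, 0], [0, 0, 0], 20],
    [[-0.008, -0.0394, 0], [0, 0, 0], 20],
    [[-0.008, -0.0394, 0], [0, 0, 0], 20],
    [[-0.008, -0.0394, 0], [0, 0, 0], 20],
    [[-0.008, -0.0394, 0], [0, 0, 0], 20],
    [[-0.008, -0.0394, 0], [0, 0, 0], 20],
    [[-0.008, -0.0394, 0], [0, 0, 0], 20],
    [[-0.008, -0.0394, 0], [0, 0, 0], 20],
    [[-0.008, -0.0394, 0], [0, 0, 0], 20],
    [[-0.008, -0.0394, 0], [0, 0, 0], 20],
    [[-0.008, -0.0394, 0], [0, 0, 0], 20],
    [[0, 0, 0], [0, 0, 0], 20],
    [[0, 0, 0], [0, 0, 0], 20]
  ]
}}

```text
clock: 28.6
eef_pos: [573.9, 298.3, 160.4]
tcp_rot: [3.14, 0.001, -0.158]
contact_force: [0.0, 0.2, -0.5]
opening: 0.414
```

```bash
python3 - <<'E'
from go import *
go(571.8,298.2,26,-.158,'cradle')
E
```

```text
cradle t 28.6 pos [573.9 298.3 160.4] rpy [ 3.14e+00  1.00e-03 -1.58e-01] open 0.414 F [ 0.   0.2 -0.5]
  shift tool xy -2.1 0.4 z 134.4 rz 0.0
```

Call:
{"method": "play_rows", "body": {
  "moves": [
    [[-0.002, 0.0004, 0.03], [0, 0, 0], 20],
    [[0, 0, 0.035], [0, 0, 0], 20],
    [[0, 0, 0.03], [0, 0, 0], 20],
    [[0, 0, 0.01], [0, 0, 0], 20],
    [[0, 0, 0], [0, 0, 0], 20],
    [[0, 0, 0], [0, 0, 0], 20],
    [[0, 0, 0], [0, 0, 0], 20]
  ]
}}

```text
clock: 29.3
eef_pos: [573.7, 298.0, 58.1]
tcp_rot: [-3.14, -0.002, -0.161]
contact_force: [0.6, 0.1, -0.8]
opening: 0.418
```

```bash
python3 - <<'E'
from go import *
go(571.8,298.2,26,-.158,'cradle')
E
```

```text
cradle t 29.3 pos [573.7 298.   58.1] rpy [-3.14e+00 -2.00e-03 -1.61e-01] open 0.418 F [ 0.6  0.1 -0.8]
  shift tool xy -2.0 0.1 z 32.1 rz -0.003
```

Call:
{"method": "play_rows", "body": {
  "moves": [
    [[-0.0015, 0, 0.012], [0, 0, 0], 20],
    [[0, 0, 0.01], [0, 0, 0], 20],
    [[0, 0, 0.005], [0, 0, 0], 20],
    [[0, 0, 0.003], [0, 0, 0], 20],
    [[0, 0, 0], [0, 0, 0], 20],
    [[0, 0, 0], [0, 0, 0], 20]
  ]
}}

```text
clock: 29.9
eef_pos: [571.1, 298.0, 26.1]
tcp_rot: [3.142, 0.0, -0.161]
contact_force: [-0.2, 1.0, -0.0]
opening: 0.412
```

Call:
{"method": "play_rows", "body": {
  "moves": [
    [[0, 0, 0.001], [0, 0, 0], 20],
    [[0, 0, 0], [0, 0, 0], 20],
    [[0, 0, 0], [0, 0, 0], 46],
    [[0, 0, 0], [0, 0, 0], 50],
    [[0, 0, 0], [0, 0, 0], 53],
    [[0, 0, 0], [0, 0, 0], 53],
    [[0, 0, 0], [0, 0, 0], 53],
    [[0, 0, -0.01], [0, 0, 0], 53],
    [[0, 0, -0.02], [0, 0, 0], 53],
    [[0, 0, -0.04], [0, 0, 0], 53],
    [[0, 0, -0.05], [0, 0, 0], 53],
    [[0, 0, -0.05], [0, 0, 0], 53]
  ]
}}

```text
clock: 31.1
eef_pos: [570.6, 297.7, 197.5]
tcp_rot: [3.141, 0.0, -0.161]
contact_force: [0.4, -0.1, -0.0]
opening: 0.531
```

Call:
{"method": "play_rows", "body": {
  "moves": [
    [[0, 0.045, -0.02], [0, 0, 0], 53],
    [[0, 0.045, 0], [0, 0, 0], 53],
    [[0, 0.045, 0], [0, 0, 0], 53],
    [[0, 0.045, 0], [0, 0, 0], 53],
    [[0, 0.045, 0], [0, 0, 0], 53],
    [[0, 0.045, 0], [0, 0, 0], 53],
    [[0, 0.045, 0], [0, 0, 0], 53],
    [[0, 0, 0], [0, 0, 0], 53]
  ]
}}

```text
clock: 31.9
eef_pos: [519.4, -17.2, 216.1]
tcp_rot: [3.14, -0.001, -0.165]
contact_force: [0.3, 0.9, 0.6]
opening: 0.527
```

```bash
python3 - <<'E'
from go import *
go(571.8,298.2,26,-.158)
g=save('side','s10');t=save('top','t10')
a=cv2.resize(g['pixels'][200:340,170:330],None,fx=2.75,fy=2.75,interpolation=cv2.INTER_CUBIC)[:,:,::-1]
b=cv2.resize(t['pixels'][130:270,150:270],None,fx=2.75,fy=2.75,interpolation=cv2.INTER_CUBIC)[:,:,::-1]
c=t['pixels'][130:270,270:640:1][:,:230,::-1];c=cv2.resize(c,None,fx=1.5,fy=1.5)
o=np.zeros((600,800,3),np.uint8);o[:385,:440]=a;o[:385,450:780]=b;o[388:598,:345]=c;cv2.imwrite('pics/j.png',o)
E
```

```text
t 31.9 pos [519.4 -17.2 216.1] rpy [ 3.14e+00 -1.00e-03 -1.65e-01] open 0.527 F [0.3 0.9 0.6]
  shift tool xy 2.1 -319.8 z 190.1 rz -0.007
```

View pics/j.png

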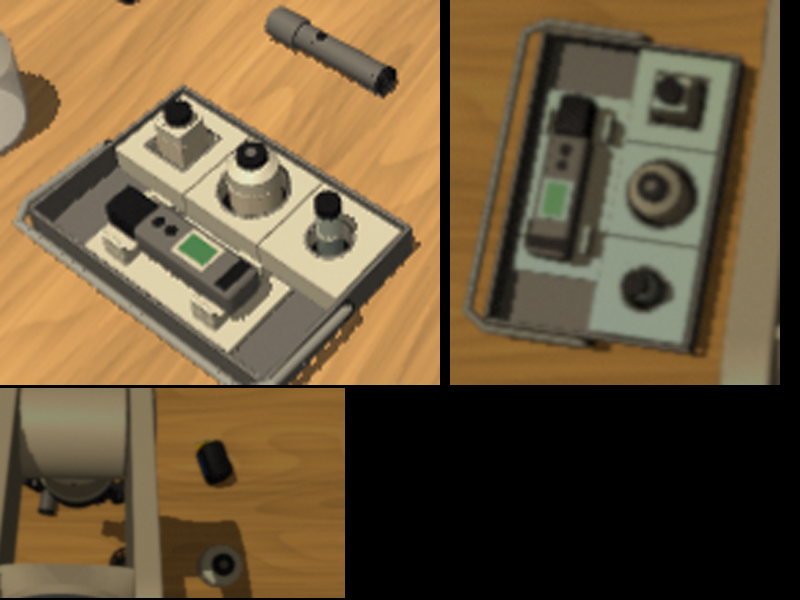

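The final view shows all three bottles upright in their own wells, the meter display up between the cheeks, and the torch and feed bottle unmoved. One numeric check before I hand in.

```bash
python3 - <<'E'
from h import *
c=np.array([571,298.4]);a=-.158;u=np.array([np.cos(a),np.sin(a)]);v=np.array([-u[1],u[0]])
for fn in('t10','s10'):
  f=load(fn);im=cv2.GaussianBlur(f['pixels'],(3,3),0).astype(int).sum(2)//3
  for nm,S,z,w in[('ends',list(range(-84,-60,3))+list(range(60,86,3)),46,u),('sides',list(range(-33,34,3)),46,v)]:
    o=0*u if w is u else -20*u
    p=proj(f,[[*(c+o+s*w),z] for s in S]);print(fn,nm,[(s,int(im[int(round(y)),int(round(x))])) for s,(x,y) in zip(S,p)])
E
```

```text
t10 ends [(-84, 128), (-81, 142), (-78, 142), (-75, 101), (-72, 73), (-69, 65), (-66, 64), (-63, 41), (60, 26), (63, 25), (66, 27), (69, 39), (72, 59), (75, 76), (78, 86), (81, 86), (84, 86)]
t10 sides [(-33, 66), (-30, 65), (-27, 63), (-24, 41), (-21, 29), (-18, 33), (-15, 52), (-12, 111), (-9, 123), (-6, 116), (-3, 106), (0, 101), (3, 101), (6, 102), (9, 109), (12, 121), (15, 115), (18, 119), (21, 126), (24, 113), (27, 46), (30, 27), (33, 19)]
s10 ends [(-84, 89), (-81, 61), (-78, 47), (-75, 47), (-72, 53), (-69, 78), (-66, 89), (-63, 77), (60, 25), (63, 25), (66, 25), (69, 30), (72, 44), (75, 91), (78, 103), (81, 107), (84, 106)]
s10 sides [(-33, 144), (-30, 130), (-27, 130), (-24, 128), (-21, 133), (-18, 144), (-15, 159), (-12, 149), (-9, 99), (-6, 96), (-3, 96), (0, 96), (3, 99), (6, 135), (9, 175), (12, 129), (15, 98), (18, 77), (21, 69), (24, 86), (27, 157), (30, 198), (33, 202)]
```

```bash
python3 -c "
from rig import *
print(sense()['clock']); print(sign_off())"
```

```text
32.0
the job is handed in; nothing more can be done
None
```

I put the round bottle, the sample tube, the square bottle and then the meter back into the caddy. I released each one, moved the arm clear and handed the job in at 32 s.

- **Bottles and tube:** the last side and top views show all three upright in the wells of their own shape, with the caps at the expected heights.
- **Meter:** it lies display up between the cheeks. The edge profiles put its ends about 75 and 72 mm either side of the cradle centre (nominal 72), so it is centred to about 1–2 mm.
- **Torch and feed bottle:** I never touched either. In the last pictures both are in view where they started.
- **Forces:** the highest reading in the reports after each move was about 8 N, while gripping.
- **Disagreements:** the cameras differed by up to about 5 mm on some positions. Before each pick and placing I corrected with the wrist camera, except for the meter, where the cradle came from earlier pictures and the top and side views. The meter's width profile was shadowed and blurred by parallax, so its sideways centring rests on the gripper position and the picture. No check failed.

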